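Fit the adapter sleeve in the dry block heater and load the vial

ROBOT

A 6-joint arm with a two-finger parallel gripper is mounted at the origin on a cart in front of the work surface, level with it; the furniture and walls round the work are solid. World frame = base frame: x ahead of the robot, y to its left, z up, the work surface at z = 0. Lengths are in m, angles in rad, forces in N, time in s.
With the tool pointing down it reaches from about 0.375 to 0.9 m from the base axis. Payload 3.1 kg.
Tool frame: the origin (TCP) lies between the finger pads; the fingertips stand manip.finger_overhang ahead of it and the grasp point (between the pads) lies 5 mm behind it (manip.finger_overhang is the distance from the TCP to the fingertips, in m); z points along the fingers, y is the line along which they close (so a half turn about z gives the same grasp; the last joint's range is limited). The gripper opens to 85 mm and grips with 20 to 120 N. Pads are 22 mm wide; open, the fingers measure 114 mm over their backs; the gripper's body (76 mm by 85 mm) begins 54 mm behind the grasp point. The pads swing forward as they close: fully open they stand 13 mm farther back than shut.
Start: joints at [1.117, 0.527, 1.433, -0, 1.181, -0.178], TCP at [0.17, 0.602, 0.245] pointing down, gripper open.
Joint ranges: [-3.08, 3.08], [-0.75, 2.2], [0.22, 2.44], [-1.43, 4.57], [0, 2.65], [-2.85, 2.85]. Speed limits (rad/s): [2.79, 2.79, 3.14, 3.14, 3.14, 3.14].

INTERFACE

Orientations are given as a unit quaternion [x, y, z, w].
In Python, from station import manip gives the robot as it stands.
- The arm moves only by the tool drive_tool, never from a script. Its argument "plan" is a list of rows, each a list of 7 numbers: the shift along the tool's x, y, z in m, then the turn, a rotation vector about the tool's x, y, z in degrees, then the opening, from -1 (shut) to 1 (fully open). In form: [[x, y, z, wx, wy, wz, gripper], ...]. A call has 1 to 10 rows; each row shifts and turns the commanded pose from where the row before left it, along the tool's axes as they then stand; what a row does not reach is not made up. A row lasts 1/10 s, in which the tool goes at most 50 mm and 8.59 degrees, less where a joint would pass 70% of its speed; a pose out of reach is approached as far as the arm can. A call is refused whole if a number of a shift passes 0.05 or a number of a turn 8.59, either way. A call with a gripper value outside its range is refused whole. The fingers move at their own pace and stop on an object; "newtons" is the grip in N (left out, the last holds). Time passes only in rows, so rows that do not move let the fingers close. It gives the time, the measured TCP pose, the force, the opening and the grip force at its end, in the units of the state.
- manip.sense(): the state, without advancing time (a new reading comes with each control period).
- manip.snapshot(name): name is "side" or "top" or "wrist"; returns a dict with "image" (420x560x3 uint8, red, green, blue), "z_map" (420x560 float32, m along the optical axis (not along the pixel's ray), 0 where there is no reading), "fov_y" (degrees; the focal length in pixels is half the picture's height over the tangent of half this angle, whatever the lens; pixels are square), "cx", "cy" (the principal point, pixels), "k1" (the pictures are not rectified: a ray, as slopes to the right and down, at radius r is drawn at 1 + k1 r^2 times it, then the intrinsics apply), "extrinsics" (4x4, takes a point from camera to world coordinates); the wrist camera has in their place "mount" (4x4, takes a point from camera to tool coordinates, whose origin is the TCP and whose axes are the flange's). Camera axes: x right, y up, looking along -z (the intrinsics and any distortion apply to the point x, -y, -z); pixel columns grow to the right and rows downward; lengths in m; the calibration is good to about 2 mm. A picture is of the moment at which its call begins: read the wrist's pose just before it.
- manip.sign_off(): hands the job in; it is judged then, once.
The state is a dict: "t": time; "q": joint angles; "qd": joint speeds; "tau": joint torques, N m; "tcp_pos": TCP position; "tool_rot": TCP orientation; "force": force on the tool from outside, world axes, zero at the start; "ft_torque": the same for the moment, N m; "finger_gap": opening from 0.0 (shut) to 1.0 (fully open); "gripper_force": force on a finger pad.
Only numpy, scipy, OpenCV 4.12 (cv2) and the standard library are available. Lean on these libraries where they do the work, as an engineer would, in place of code of your own. Each camera call takes 0.05 s, during which the arm holds its last target. There are 200 camera calls.

TASK

Fit the aluminium adapter sleeve into the one large well of the dry block heater: feel for the well gently, then press the sleeve straight in past its retaining balls until its head sits flat on the block. Then stand the small screw-cap vial upright in the sleeve, gently lowered right to the bottom and not dropped, and let go. Leave the other things where they are.

Things in the scene. Friction and masses are not known exactly. Their poses are not given: they have to be found in the camera images.
- heater: White dry block heater, 200 mm deep (x) by 180 mm wide (y), deck 62 mm high, fixed to the worktop, turned up to 0.2 rad. Origin at the centre of its underside, z up; its sloping control panel faces its own -x. A bay in its deck holds a bare aluminium block with wells.
- block_nominal (a point): Middle position of the top of the heater's aluminium block: 80 mm (heater's x) by 120 mm (y), flat top 66 mm above the worktop, 4 mm above the deck. It lies up to 5 mm off this point in the heater's x and up to 5 mm in its y, unturned, and does not shift under light forces. Six small 12.5 mm wells on its +y side stay empty.
- well_nominal (a point): Where the centre of the block's one large well would be with the block in its middle position, level with the block's top. The true well is off with the block: up to 5 mm in x and 5 mm in y. It is 29.6 mm in diameter, 36 mm deep, flat-bottomed, its edge sharp with no lead-in; more than 60 N between sleeve and heater spoils it.
- balls_nominal (a point): Centre of the large well 18 mm below its mouth (block in its middle position). Here three spring balls stand 1.3 mm out of the well's wall: the sleeve slides in freely for about 15 mm, needs a push of 10 to 20 N to get its end past the balls, then slides with a few N of drag until they snap into its groove at the very end and hold it home.
- sleeve: Bare aluminium adapter sleeve, loose, about 75 g, standing on the worktop on its narrow end, 46 mm high: plain barrel 28 mm in diameter and 32 mm long with a sharp lower edge and a shallow groove 15 mm up, above it a wider knurled head. Origin at the centre of its lower end, z up along its axis. Home in the well, its head lies on the block and its origin is 34 mm above the worktop.
- sleeve_head (a point): Middle of the sleeve's round head, on its axis, 39 mm above its origin: 38 mm in diameter, 14 mm high (32 to 46 mm above the origin). Grasp the sleeve here; when it is home, only the head stands out of the block.
- sleeve_top (a point): Centre of the sleeve's open top, 46 mm above its origin: mouth of the vial bore, 18.5 mm in diameter, 28 mm deep, with a closed floor.
- vial: Small glass screw-cap vial, loose, 12 g, standing on the worktop, 45 mm high: body 16 mm in diameter, cap 17.6 mm in diameter and 11 mm high. Origin at the centre of its bottom, z up. On the bore's floor its origin is 18 mm above the sleeve's, the cap's lower edge 6 mm above the sleeve's top. The glass takes at most 25 N against sleeve or heater.
- beaker: Glass beaker, 52 mm in diameter, 66 mm high, loose; origin at the centre of its bottom. Bystander.
- timer: Lab timer, 59 x 64 x 28 mm, loose; origin at the centre of its underside. Bystander.
- tube_rack: Micro tube rack, 62 x 122 x 41 mm, loose; origin at the centre of its underside. Bystander.
Not all that is in view belongs to the job. Of the things that look like the vial, take the one that is farthest from the robot's base at the start.

How it is judged:
On the way:
1. the sleeve is home in the large well, its head flat on the block, upright, with the vial not yet in it (z of sleeve in the frame of heater between 0.03 and 0.036 m and horizontal distance between sleeve and well_nominal below 0.0095 m and angle between sleeve's own z axis and vertical below 0.06 rad and horizontal distance between vial and sleeve above 0.03 m), for 0.3 s.
At the end, for the whole second after the job is handed in: The sleeve is home in the large well (at most 2 mm above its seated height, tilt under 0.06 rad); the vial stands in it, bottom within 2 mm of the bore's floor, within 4 mm of its axis, tilt under 0.15 rad; both released and at rest, bystanders within 20 mm of where they were (z of sleeve in the frame of heater between 0.03 and 0.036 m and horizontal distance between sleeve and well_nominal below 0.0095 m and angle between sleeve's own z axis and vertical below 0.06 rad and horizontal distance between vial and sleeve below 0.004 m and z of vial in the frame of sleeve between 0.015 and 0.02 m and angle between vial's own z axis and vertical below 0.15 rad and linear speed of each of vial, sleeve below 0.02 m/s); the robot touches nothing.
It fails at once if sleeve and heater are pressed together with more than 60 N (contact force between sleeve and heater above 60 N).
It fails at once if the glass vial is pressed on the sleeve with more than 25 N (contact force between vial and sleeve above 25 N).
It fails at once if the vial is pressed on the heater with more than 25 N (contact force between vial and heater above 25 N).
It fails at once if the vial is dropped (falls free of the fingers faster than 0.5 m/s) (contact force between vial and the fingers below 0.05 N and linear speed of vial above 0.5 m/s).
It fails at once if a bystander is moved by more than 20 mm (distance of any of beaker, timer, tube_rack from where it was at the start of the episode above 0.02 m).
It also fails if it takes over 72 s, if anything falls off the work surface, if the arm or the gripper's body presses on something with over 40 N, if the wrist force passes 120 N, or if a joint passes its speed limit or range.

## Working session

There is one attempt and no reset: what is moved stays moved. The work goes in short steps, Python scripts to look and compute and a tool call to move; the robot and the scene stay as the last step left them, time stands still between calls to the robot, and variables do not carry over. Pictures are saved under pics/ and viewed, at most 10 in all, crops included, and the job is handed in when it is done.

Besides the shell and the picture viewer there is one more tool, called as name([rows], argument=value, ...), one row to a line, values as JSON. drive_tool: Moves the arm, as the interface text tells. Its arguments: {"type":"object","properties":{"plan":{"type":"array"},"newtons":{"type":"number"}},"required":["plan"]}

```bash
mkdir -p pics
cat > h.py <<'E'
import numpy as np, cv2, pickle
from station import manip
def snap(n,save=None):
    s=manip.sense(); d=manip.snapshot(n); d['s']=s
    if 'mount' in d:
        from scipy.spatial.transform import Rotation as R
        T=np.eye(4); T[:3,:3]=R.from_quat(s['tool_rot']).as_matrix(); T[:3,3]=s['tcp_pos']
        d['extrinsics']=T@np.array(d['mount'])
    if save: cv2.imwrite('pics/%s.png'%save,d['image'][:,:,::-1]); pickle.dump(d,open('pics/%s.pkl'%save,'wb'))
    return d
def rays(d,px):
    px=np.atleast_2d(px).astype(float); h=d['image'].shape[0]
    f=h/2/np.tan(np.radians(d['fov_y'])/2)
    K=np.array([[f,0,d['cx']],[0,f,d['cy']],[0,0,1]])
    return cv2.undistortPoints(px[:,None],K,np.array([d['k1'],0,0,0.]))[:,0]
def onplane(d,px,z):
    u=rays(d,px); E=np.array(d['extrinsics'])
    r=np.c_[u[:,0],-u[:,1],-np.ones(len(u))]@E[:3,:3].T; o=E[:3,3]
    return o+r*((z-o[2])/r[:,2])[:,None]
def cloud(d):
    z=d['z_map']; h,w=z.shape; v,u=np.mgrid[:h,:w]
    s=rays(d,np.c_[u.ravel(),v.ravel()]); zz=z.ravel()[:,None]
    E=np.array(d['extrinsics']); P=np.c_[s[:,:1]*zz,-s[:,1:]*zz,-zz]@E[:3,:3].T+E[:3,3]
    P[zz[:,0]==0]=np.nan
    return P.reshape(h,w,3)
E
python3 - <<'E'
from h import *
for n in ['top','side','wrist']:
    d=snap(n,n+'0'); print(n,d['fov_y'],d['cx'],d['cy'],d['k1'],np.round(d['extrinsics'],3).tolist())
print(manip.finger_overhang,manip.sense())
a=[cv2.imread('pics/%s0.png'%n) for n in ['top','side']]
E
```

```text
top 53.72025849674185 279.30871103346885 205.86201490502364 -0.025089325830275712 [[-0.03, 0.993, -0.117, 0.373], [-0.999, -0.033, -0.022, -0.015], [-0.025, 0.117, 0.993, 1.202], [0.0, 0.0, 0.0, 1.0]]
side 50.43561997314863 280.42411866197335 214.08637336685348 -0.06989309312967154 [[0.911, 0.257, -0.323, 0.161], [-0.412, 0.55, -0.727, -0.76], [-0.009, 0.795, 0.606, 0.701], [0.0, 0.0, 0.0, 1.0]]
wrist 69.85497426284557 277.80305673246545 212.38367934276474 0.023212303204117532 [[0.271, -0.917, -0.292, 0.094], [0.963, 0.257, 0.084, 0.622], [-0.002, -0.304, 0.953, 0.374], [0.0, 0.0, 0.0, 1.0]]
0.014 {'t': 0.15, 'q': array([ 1.11746865e+00,  5.28279324e-01,  1.43364770e+00,  4.11296654e-05,
        1.18142583e+00, -1.78479606e-01]), 'qd': array([ 8.04761169e-04, -6.16192791e-04, -4.34457005e-03,  2.00340555e-03,
       -2.03003847e-03, -2.20337192e-05]), 'tau': array([ 4.59475414e-04, -4.42741621e+01, -1.78275543e+01, -2.28634226e-04,
        5.62596440e-03,  2.35497629e-05]), 'tcp_pos': array([0.16932895, 0.60105232, 0.24452937]), 'tool_rot': array([ 1.36999588e-01,  9.90570713e-01, -8.30643403e-04, -2.91503989e-04]), 'force': array([-0.12632033,  0.61360539, -0.13191534]), 'ft_torque': array([-0.02732865,  0.06956516, -0.0499837 ]), 'gripper_force': 0.0, 'finger_gap': 0.9984706663046103}
```

View pics/top0.png

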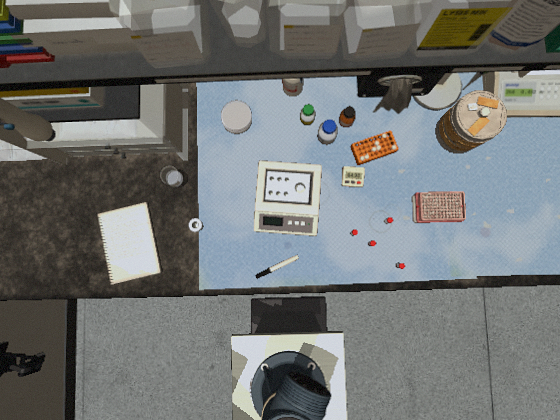

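View pics/side0.png

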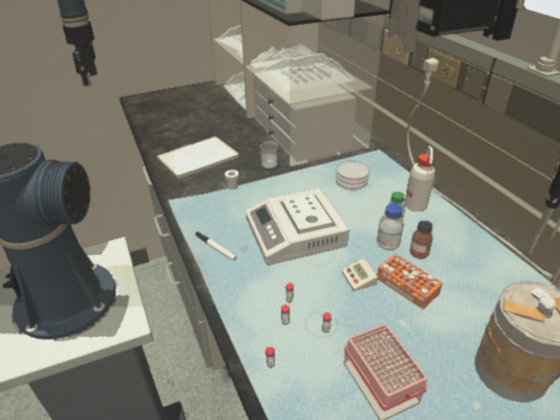

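Top view: the heater is around (288,198) with the large well at (300,187). The sleeve is at (195,225) and the beaker at (172,176). Four red-capped vials sit at (390,220), (354,232), (372,243) and (401,265).

Run:
```python
from h import *
L=lambda n:pickle.load(open('pics/%s.pkl'%n,'rb'))
for n in ['top0','side0']:
    d=L(n); hsv=cv2.cvtColor(d['image'],cv2.COLOR_RGB2HSV)
    m=(((hsv[...,0]<8)|(hsv[...,0]>172))&(hsv[...,1]>150)&(hsv[...,2]>90)).astype(np.uint8)
    k,_,st,c=cv2.connectedComponentsWithStats(m)
    for i in range(1,k):
        if 4<st[i,4]<200:
            p=onplane(d,c[i],.042)[0]
            if p[0]>.2 and abs(p[1])<.6: print(n,c[i].round(1),st[i,4],p.round(4),np.hypot(*p[:2]).round(4))
d=L('top0'); P=cloud(d); 
# sleeve & heater points by height
def show(nm,r0,r1,c0,c1,z0,z1):
    Q=P[r0:r1,c0:c1]; m=(Q[...,2]>z0)&(Q[...,2]<z1); v,u=np.nonzero(m)
    k,_,st,c=cv2.connectedComponentsWithStats(m.astype(np.uint8))
    for i in range(1,k):
        if st[i,4]>8: 
            mm=_==i; print(nm,st[i]+[c0,r0,0,0,0],c[i]+[c0,r0],np.nanmean(Q[mm],0).round(4),np.nanmedian(Q[mm],0).round(4))
show('sleeve',210,240,183,210,.03,.06)
show('deck',150,245,245,330,.055,.08)
show('beaker',160,195,155,190,.03,.08)
m=((P[...,2]>.055)&(P[...,2]<.08)).astype(np.uint8); m[:150]=0;m[245:]=0;m[:,:245]=0;m[:,330:]=0
cs=max(cv2.findContours(m,0,2)[0],key=cv2.contourArea); r=cv2.minAreaRect(onplane(d,cs[:,0],.062)[:,:2].astype(np.float32)); print(r)
a=cv2.resize(d['image'][155:240,180:330],None,fx=5,fy=5,interpolation=cv2.INTER_CUBIC)
cv2.imwrite('pics/c0.png',a[:,:,::-1])
```

```text
top0 [358.3 182.4] 7 [ 0.5691 -0.2147  0.042 ] 0.6083
top0 [389.4 219.8] 23 [ 0.4604 -0.2959  0.042 ] 0.5473
top0 [354.2 231.9] 21 [ 0.43  -0.196  0.042] 0.4726
top0 [372.3 242.9] 24 [ 0.3979 -0.2447  0.042 ] 0.4671
top0 [401.3 265.7] 24 [ 0.3326 -0.3209  0.042 ] 0.4622
side0 [423.7 159.8] 85 [0.9974 0.09   0.042 ] 1.0014
side0 [289.2 285.8] 18 [ 0.4297 -0.1954  0.042 ] 0.4721
side0 [284.6 307.9] 23 [ 0.3969 -0.2441  0.042 ] 0.466
side0 [326.7 315.9] 24 [ 0.4605 -0.2951  0.042 ] 0.547
side0 [269.4 350.5] 40 [ 0.3322 -0.3208  0.042 ] 0.4618
sleeve [189 218  14  14 128] [195.3125   224.328125] [0.4651 0.2484 0.0443] [0.4656 0.2489 0.0449]
deck [ 255  160   67   62 2015] [287.74143921 191.70818859] [ 0.5468 -0.0145  0.0606] [ 0.5287 -0.0138  0.0606]
deck [ 265  171   45   32 1099] [287.11464968 186.31301183] [ 0.5611 -0.0133  0.0653] [ 0.5622 -0.0134  0.0652]
beaker [160 165  21  21 178] [169.41011236 174.76966292] [0.608  0.3199 0.0521] [0.6085 0.3224 0.0529]
((0.5493336319923401, -0.014919839799404144), (0.17899563908576965, 0.16513177752494812), 83.92245483398438)
```

View pics/c0.png

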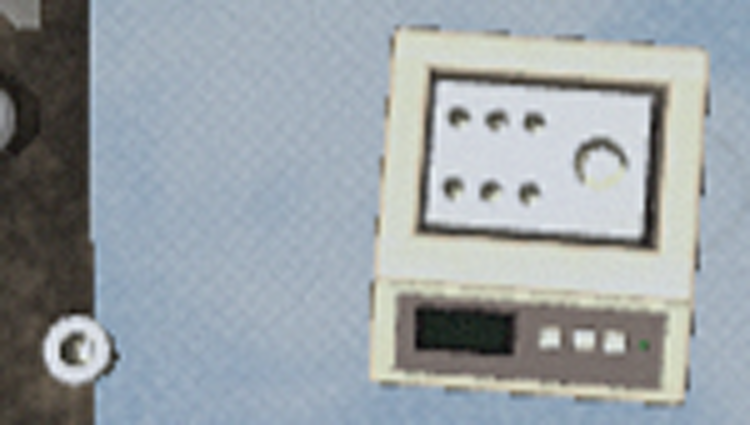

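The target vial is the farthest one, at about (0.460,-0.296). The sleeve is at (0.465,0.248). The crop shows the well at about (600,163), which is (300,187.6) in the full picture. I'll move over the sleeve next.

drive_tool([
  [0, 0, 0, 0, 0, -7.88, 0.2],
  [0, 0, 0, 0, 0, -7.88, 0.2],
  [-0.0296, -0.0353, 0, 0, 0, 0, 0.2],
  [-0.0296, -0.0353, 0, 0, 0, 0, 0.2],
  [-0.0296, -0.0353, 0, 0, 0, 0, 0.2],
  [-0.0296, -0.0353, 0, 0, 0, 0, 0.2],
  [-0.0296, -0.0353, 0, 0, 0, 0, 0.2],
  [-0.0296, -0.0353, 0, 0, 0, 0, 0.2],
  [-0.0296, -0.0353, 0, 0, 0, 0, 0.2],
  [-0.0296, -0.0353, 0, 0, 0, 0, 0.2],
])

```text
t: 1.15
tcp_pos: [0.4072, 0.3176, 0.2452]
tool_rot: [-0.0, 1.0, -0.0, -0.0]
force: [0.0, 0.0, 0.3]
finger_gap: 0.597
gripper_force: 0.0
```

drive_tool([
  [-0.0296, -0.0353, 0.01, 0, 0, 0, 0.2],
  [-0.0296, -0.0353, 0.01, 0, 0, 0, 0.2],
  [0, 0, 0, 0, 0, 0, 0.2],
  [0, 0, 0, 0, 0, 0, 0.2],
])

```text
t: 1.55
tcp_pos: [0.4658, 0.2477, 0.2248]
tool_rot: [0.001, 1.0, -0.0, -0.001]
force: [-0.1, -0.3, -0.6]
finger_gap: 0.597
gripper_force: 0.0
```

Run:
```python
from h import *
d=snap('wrist','w1'); s=d['s']; print(s['tcp_pos'],s['tool_rot'],s['finger_gap'],s['force'],s['t'])
print(np.round(d['mount'],4).tolist())
```

```text
[0.46583141 0.24765692 0.22476327] [ 1.37185236e-03  9.99998677e-01 -4.58566727e-06 -8.73526588e-04] 0.5972040524493408 [-0.08068276 -0.31399356 -0.6252141 ] 1.55
[[0.0006, 0.9525, 0.3045, 0.0779], [1.0, -0.0007, 0.0001, -0.0007], [0.0003, 0.3045, -0.9525, -0.1295], [0.0, 0.0, 0.0, 1.0]]
```

View pics/w1.png

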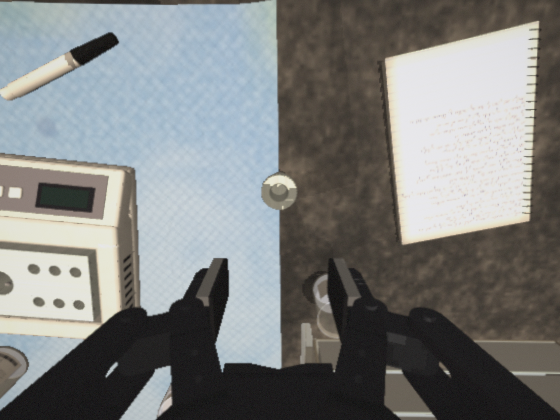

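Wrist view: the sleeve's head ring is at (279,191). The fingertips are near (215,262) and (340,262), and the heater is at the left.

Run:
```python
from h import *
d=pickle.load(open('pics/w1.pkl','rb')); P=cloud(d)
Q=P[165:220,250:310]; m=((Q[...,2]>.038)&(Q[...,2]<.06)).astype(np.uint8)
c=max(cv2.findContours(m,0,2)[0],key=cv2.contourArea); (x,y),r=cv2.minEnclosingCircle(c); print(x+250,y+165,r)
print('head',onplane(d,[[x+250,y+165]],.046), 'depth mean',Q[m>0].mean(0),np.median(Q[m>0][:,2]))
T=d['s']['tcp_pos']
F=P[240:330,185:375].reshape(-1,3); F=F[F[:,2]>.1]
for s in(-1,1):
    G=F[(F[:,1]-T[1])*s>0]; G=G[G[:,2]<.25]
    print('finger',s,'tip rel z',np.percentile(G[:,2],[1,3,10])-T[2],'y',np.percentile((G[:,1]-T[1]),[1,50,99]),'x',np.percentile(G[:,0]-T[0],[1,50,99]))
    t=G[G[:,2]<np.percentile(G[:,2],5)]; print(' tip pts y',t[:,1].min()-T[1],t[:,1].max()-T[1])
```

```text
278.2030563354492 191.26419258117676 18.137784957885742
head [[0.46279985 0.24732293 0.046     ]] depth mean [0.46298531 0.24736886 0.04645066] 0.046821372900024916
finger -1 tip rel z [-0.00802818 -0.00603141 -0.00240355] y [-0.03960929 -0.02750121 -0.02614077] x [-0.01168931 -0.00728554  0.0099771 ]
 tip pts y -0.03291366413458638 -0.02619320615509721
finger 1 tip rel z [-0.00806893 -0.00603356 -0.00235622] y [0.02451499 0.02598463 0.03845265] x [-0.01160346 -0.00713126  0.01034524]
 tip pts y 0.02448352253503422 0.031059518623533122
```

drive_tool([
  [0.0026, 0, 0.04, 0, 0, 0, 0.2],
  [0, 0, 0.04, 0, 0, 0, 0.2],
  [0, 0, 0.04, 0, 0, 0, 0.2],
  [0, 0, 0.03, 0, 0, 0, 0.2],
  [0, 0, 0.015, 0, 0, 0, 0.2],
  [0, 0, 0.007, 0, 0, 0, 0.2],
  [0, 0, 0.007, 0, 0, 0, 0.2],
  [0, 0, 0, 0, 0, 0, 0.2],
])

```text
t: 2.4
tcp_pos: [0.4627, 0.2493, 0.0464]
tool_rot: [-0.001, 1.0, 0.0, 0.0]
force: [0.5, 0.0, -0.0]
finger_gap: 0.602
gripper_force: 0.0
```

drive_tool([
  [0, 0, 0, 0, 0, 0, -1],
  [0, 0, 0, 0, 0, 0, -1],
  [0, 0, 0, 0, 0, 0, -1],
  [0, 0, 0, 0, 0, 0, -1],
  [0, 0, 0, 0, 0, 0, -1],
], newtons=60)

```text
t: 2.9
tcp_pos: [0.4637, 0.249, 0.0475]
tool_rot: [0.0, 1.0, 0.001, 0.001]
force: [-0.8, 1.1, 6.3]
finger_gap: 0.423
gripper_force: 60.2
```

Run:
```python
from h import *
d=snap('wrist','w2'); s=d['s']; T=s['tcp_pos']; print(s)
P=cloud(d)
for lo,hi in((-.04,-.017),(.017,.04)):
    g=(abs(P[...,0]-T[0])<.013)&(P[...,1]-T[1]>lo)&(P[...,1]-T[1]<hi)&(P[...,2]>.02)
    print(g.sum(), np.percentile(P[g][:,2],[0,1,3,10]) if g.sum() else '')
```

```text
{'t': 2.9, 'q': array([ 2.80076044e-01,  7.16366453e-01,  1.82339933e+00,  7.59281092e-04,
        5.99599718e-01, -1.29113342e+00]), 'qd': array([ 0.00150862, -0.00095924, -0.00184382, -0.00032084,  0.00066423,
        0.00174791]), 'tau': array([-9.46995467e-01, -3.83668292e+01, -6.78410098e+00, -3.27040125e-01,
       -1.95158883e-01,  1.73964549e-02]), 'tcp_pos': array([0.46368399, 0.2489991 , 0.04749136]), 'tool_rot': array([1.06610210e-04, 9.99999351e-01, 5.13838693e-04, 1.01097339e-03]), 'force': array([-0.81700125,  1.10623413,  6.33164769]), 'ft_torque': array([0.34015618, 0.23202523, 0.00269386]), 'gripper_force': 60.22292809939245, 'finger_gap': 0.4226982358262997}
4339 [0.03492802 0.04104647 0.04455009 0.05054464]
4713 [0.03871141 0.04185645 0.04565071 0.05442179]
```

View pics/w2.png

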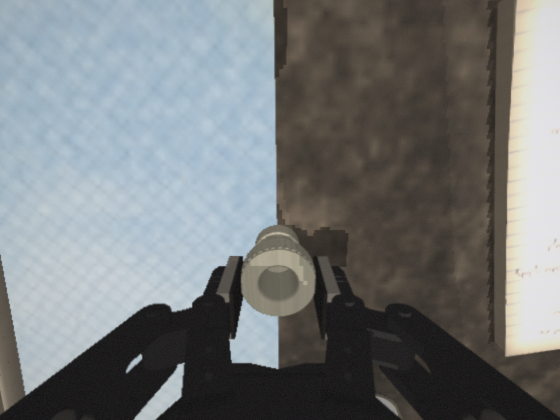

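The sleeve is centred between the pads, with the TCP 47.5 mm above its foot. Next I'll lift it and carry it over towards the well.

drive_tool([
  [0, 0, -0.02, 0, 0, 0, -1],
  [0, 0, -0.04, 0, 0, 0, -1],
  [0, 0, -0.04, 0, 0, 0, -1],
  [0, 0, -0.04, 0, 0, 0, -1],
  [-0.0158, -0.0373, 0, 0, 0, 0, -1],
  [-0.0158, -0.0373, 0, 0, 0, 0, -1],
  [-0.0158, -0.0373, 0, 0, 0, 0, -1],
  [-0.0158, -0.0373, 0, 0, 0, 0, -1],
  [-0.0158, -0.0373, 0, 0, 0, 0, -1],
  [-0.0158, -0.0373, 0, 0, 0, 0, -1],
])

```text
t: 3.95
tcp_pos: [0.5581, 0.023, 0.1865]
tool_rot: [0.0, 1.0, -0.0, 0.0]
force: [-0.2, 0.3, -0.5]
finger_gap: 0.419
gripper_force: 60.4
```

drive_tool([
  [-0.0158, -0.0373, 0, 0, 0, 0, -1],
  [-0.0158, -0.0373, 0, 0, 0, 0, -1],
  [0, 0, 0, 0, 0, 0, -1],
  [0, 0, 0, 0, 0, 0, -1],
])

```text
t: 4.35
tcp_pos: [0.5892, -0.0507, 0.1861]
tool_rot: [0.001, 1.0, 0.0, -0.0]
force: [0.2, 0.4, 0.4]
finger_gap: 0.42
gripper_force: 60.4
```

Run:
```python
from h import *
d=snap('wrist','w3'); s=d['s']; print(s['tcp_pos'],s['tool_rot'],s['force'],s['ft_torque'],s['t'])
d0=pickle.load(open('pics/top0.pkl','rb')); print('top well',onplane(d0,[[299.7,187.3]],.066))
```

```text
[ 0.58922647 -0.0507426   0.18606298] [ 1.06440675e-03  9.99999337e-01  2.06916140e-04 -3.88496127e-04] [0.24900099 0.44998384 0.39827491] [ 0.01926731 -0.00541336 -0.01134582] 4.35
top well [[ 0.55691255 -0.0481255   0.066     ]]
```

View pics/w3.png

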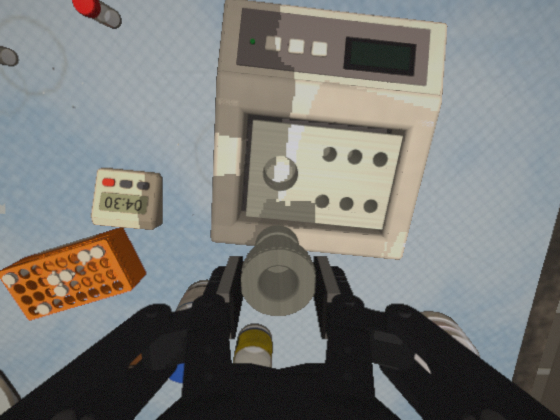

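View w3: the well's rim is at about (280,172), and the sleeve's lower end is at about (277,230), above the back edge of the deck.

```bash
cat > well.py <<'E'
from h import *
import sys
from scipy.optimize import least_squares
def circ(q,r):
    s=least_squares(lambda c:np.hypot(q[:,0]-c[0],q[:,1]-c[1])-r,q.mean(0),loss='soft_l1',f_scale=.0005); return s.x,np.sqrt((s.fun**2).mean())
def well(d,guess):
    P=cloud(d); near=np.hypot(P[...,0]-guess[0],P[...,1]-guess[1])<.03
    top=np.nanmedian(P[near][:,2]); m=(~(P[...,2]>top-.0025)).astype(np.uint8)
    best=None
    for c in cv2.findContours(m,cv2.RETR_LIST,cv2.CHAIN_APPROX_NONE)[0]:
        if len(c)<30: continue
        q=onplane(d,c[:,0],.066)[:,:2]; e=np.hypot(*(q.mean(0)-guess))
        if e<.012 and np.ptp(q[:,0])<.04 and np.ptp(q[:,0])>.02: best=q
    return top,(circ(best,.0148),np.ptp(best,0)) if best is not None else None
def sleeve(d,off=.0475):
    P=cloud(d); T=d['s']['tcp_pos']; zb=T[2]-off
    m=((P[...,2]>zb-.004)&(P[...,2]<zb+.03)&(np.hypot(P[...,0]-T[0],P[...,1]-T[1])<.0165)).astype(np.uint8)
    c=max(cv2.findContours(m,0,cv2.CHAIN_APPROX_NONE)[0],key=cv2.contourArea)[:,0]
    q=onplane(d,c,zb)[:,:2]; q=q[q[:,0]<T[0]-.003]
    return circ(q,.014),len(q),T
E
python3 - <<'E'
from well import *
d=pickle.load(open('pics/w3.pkl','rb'))
print(well(d,[.5565,-.049])); print(sleeve(d))
E
```

```text
(np.float64(0.2504230651315189), None)
((array([ 0.57046293, -0.05180248]), np.float64(0.004247786219196986)), 74, array([ 0.58922647, -0.0507426 ,  0.18606298]))
```

```bash
sed -i 's/<.03$/<.03; near\&=(P[...,2]<.075)/' well.py
python3 - <<'E'
from well import *
d=pickle.load(open('pics/w3.pkl','rb')); P=cloud(d)
print(well(d,[.5565,-.049]))
for v in range(222,262,4): 
    r=P[v,240:320:6]; print(v,(1000*r[:,2]).round().astype(int), (1000*(r[6]-d['s']['tcp_pos'])).round(1))
g=cv2.cvtColor(d['image'],cv2.COLOR_RGB2GRAY)
E
```

```text
(np.float64(0.06668872618888305), ((array([ 0.55645526, -0.04969109]), np.float64(0.0007124180432257097)), array([0.02863052, 0.02851477])))
222 [60 60 59 59 57 55 54 52 51 50 47 46 67 68] [  14.9   -2.4 -132. ]
226 [ 63  63  62  62  62 141 142 141  60  59  59  57  56  54] [-13.6  -1.8 -44.4]
230 [ 63  61  65  63 144 147 149 146 143  63  62  63  62  61] [-13.6  -1.7 -37.4]
234 [ 63  64  63 141 149 152 152 152 151 142  64  64  63  62] [-12.6  -1.7 -33.6]
238 [ 63  63  63 147 152 158 172 171 153 149  63  63  63  63] [-18.2  -1.6 -13.9]
242 [ 63  64  63 152 175 176 177 177 176 173  62  64  63  62] [-18.1  -1.6  -9.1]
246 [  3   2   1 176 179 182 182 182 180 177 173  63  63  63] [-18.2  -1.5  -4.1]
250 [  1   2 174 182 184 185 186 185 185 184 177  62  62  63] [-17.8  -1.5  -0.2]
254 [  1   2 181 186 186 186 185 185 186 187 184 178   2   2] [-15.4  -1.5  -0.9]
258 [180 179 185 185 186 186 186 186 185 186 186 183   3 179] [-13.9  -1.5   0.3]
```

```bash
cat >> well.py <<'E'
def sleeve(d,off=.0475):
    P=cloud(d); T=d['s']['tcp_pos']; zb=T[2]-off
    m=((P[...,2]>zb-.004)&(P[...,2]<zb+.012)&(np.hypot(P[...,0]-T[0],P[...,1]-T[1])<.018)).astype(np.uint8)
    q=[]
    for c in range(m.shape[1]):
        v=np.nonzero(m[:,c])[0]
        if len(v): q.append((c,v.min()))
    q=onplane(d,q,zb)[:,:2]
    return circ(q,.014),len(q),q[:,1].min()-T[1],q[:,1].max()-T[1],q[:,0].min()-T[0]
E
python3 - <<'E'
from well import *
d=pickle.load(open('pics/w3.pkl','rb')); print(sleeve(d),d['s']['tcp_pos'])
E
```

```text
((array([ 0.59029207, -0.05232424]), np.float64(0.00016870667256853862)), 44, np.float64(-0.015223305746362367), np.float64(0.012191880643527428), np.float64(-0.013080050454598036)) [ 0.58922647 -0.0507426   0.18606298]
```

drive_tool([
  [0, 0.001, 0.02, 0, 0, 0, -1],
  [0, 0.001, 0.02, 0, 0, 0, -1],
  [0, 0, 0.015, 0, 0, 0, -1],
  [0, 0, 0.008, 0, 0, 0, -1],
  [0, 0, 0, 0, 0, 0, -1],
  [0, 0, 0, 0, 0, 0, -1],
])

```text
t: 5.0
tcp_pos: [0.5896, -0.0471, 0.1238]
tool_rot: [-0.001, 1.0, -0.0, 0.0]
force: [-0.4, 0.1, -1.3]
finger_gap: 0.421
gripper_force: 60.4
```

Run:
```python
from well import *
for k in range(2):
    d=snap('wrist','w4%d'%k); print(well(d,[.5565,-.049]),sleeve(d),d['s']['tcp_pos'])
```

```text
(np.float64(0.06670823212674645), ((array([ 0.55638801, -0.04966911]), np.float64(0.0006881614684744383)), array([0.02814634, 0.02822562]))) ((array([ 0.59069211, -0.04872723]), np.float64(0.0001610377572737766)), 44, np.float64(-0.01525551631200845), np.float64(0.01216179373554812), np.float64(-0.013026933378791683)) [ 0.58960757 -0.04709949  0.12375129]
(np.float64(0.0667351557456985), ((array([ 0.55627117, -0.04962608]), np.float64(0.0007056597307480842)), array([0.02813659, 0.02881238]))) ((array([ 0.59107603, -0.04901941]), np.float64(0.00016102086839433352)), 44, np.float64(-0.015267315187040907), np.float64(0.012149639901374944), np.float64(-0.012986232180660529)) [ 0.58995037 -0.04737982  0.12411149]
```

drive_tool([
  [0.0115, -0.0002, 0, 0, 0, 0, -1],
  [0.0115, -0.0003, 0, 0, 0, 0, -1],
  [0.0115, -0.0002, 0, 0, 0, 0, -1],
  [0, 0, 0.003, 0, 0, 0, -1],
  [0, 0, 0.002, 0, 0, 0, -1],
  [0, 0, 0, 0, 0, 0, -1],
  [0, 0, 0, 0, 0, 0, -1],
])

```text
t: 5.8
tcp_pos: [0.5556, -0.0486, 0.1182]
tool_rot: [-0.0, 1.0, -0.0, 0.0]
force: [0.5, -0.1, -1.6]
finger_gap: 0.426
gripper_force: 60.4
```

drive_tool([
  [0, 0, 0.002, 0, 0, 0, -1],
  [0, 0, 0.002, 0, 0, 0, -1],
  [0, 0, 0.001, 0, 0, 0, -1],
  [0, 0, 0.001, 0, 0, 0, -1],
  [0, 0, 0, 0, 0, 0, -1],
])

```text
t: 6.3
tcp_pos: [0.5552, -0.0484, 0.1122]
tool_rot: [-0.0, 1.0, 0.0, 0.0]
force: [1.0, 0.0, -0.4]
finger_gap: 0.419
gripper_force: 60.4
```

drive_tool([
  [0, 0, 0.001, 0, 0, 0, -1],
  [0, 0, 0.001, 0, 0, 0, -1],
  [0, 0, 0, 0, 0, 0, -1],
])

```text
t: 6.6
tcp_pos: [0.5551, -0.0484, 0.1103]
tool_rot: [-0.0, 1.0, 0.0, 0.0]
force: [0.6, 0.4, -1.3]
finger_gap: 0.422
gripper_force: 60.4
```

The TCP is 3 mm below the contact height with no force, so the sleeve appears to be in the well. I'll continue gently.

drive_tool([
  [0, 0, 0.002, 0, 0, 0, -1],
  [0, 0, 0.002, 0, 0, 0, -1],
  [0, 0, 0.002, 0, 0, 0, -1],
  [0, 0, 0, 0, 0, 0, -1],
])

```text
t: 7.0
tcp_pos: [0.5551, -0.0484, 0.104]
tool_rot: [-0.0, 1.0, 0.0, -0.0]
force: [1.0, 0.4, -0.7]
finger_gap: 0.423
gripper_force: 60.4
```

drive_tool([
  [0, 0, 0.002, 0, 0, 0, -1],
  [0, 0, 0.002, 0, 0, 0, -1],
  [0, 0, 0.001, 0, 0, 0, -1],
  [0, 0, 0, 0, 0, 0, -1],
])

```text
t: 7.4
tcp_pos: [0.555, -0.0484, 0.0991]
tool_rot: [-0.0, 1.0, 0.0, -0.0]
force: [1.6, 0.4, -1.1]
finger_gap: 0.427
gripper_force: 60.4
```

drive_tool([
  [0, 0, 0.001, 0, 0, 0, -1],
  [0, 0, 0.001, 0, 0, 0, -1],
  [0, 0, 0.001, 0, 0, 0, -1],
  [0, 0, 0, 0, 0, 0, -1],
])

```text
t: 7.8
tcp_pos: [0.5553, -0.0484, 0.0963]
tool_rot: [-0.0, 1.0, 0.0, 0.0]
force: [1.7, 1.3, 0.1]
finger_gap: 0.421
gripper_force: 60.5
```

drive_tool([
  [0, 0, 0.001, 0, 0, 0, -1],
  [0, 0, 0.001, 0, 0, 0, -1],
  [0, 0, 0, 0, 0, 0, -1],
])

```text
t: 8.1
tcp_pos: [0.5552, -0.0482, 0.0942]
tool_rot: [-0.0, 1.0, 0.0, 0.0]
force: [1.8, 2.7, -0.8]
finger_gap: 0.42
gripper_force: 60.5
```

drive_tool([
  [0, 0, 0.001, 0, 0, 0, -1],
  [0, 0, 0.001, 0, 0, 0, -1],
  [0, 0, 0, 0, 0, 0, -1],
])

```text
t: 8.4
tcp_pos: [0.5551, -0.0483, 0.0921]
tool_rot: [-0.0, 1.0, 0.0, 0.0]
force: [2.9, 2.9, -0.4]
finger_gap: 0.42
gripper_force: 60.5
```

Run:
```python
from well import *
d=snap('wrist','w5'); s=d['s']; print(s['tcp_pos'],s['force'],s['ft_torque']); P=cloud(d);T=s['tcp_pos']
g=(np.hypot(P[...,0]-T[0],P[...,1]-T[1])<.019)&(P[...,2]<T[2]+.006)&(P[...,2]>T[2]-.04)
h,e=np.histogram(P[g][:,2]-T[2],24,(-.042,.006)); print(list(zip((1000*e).round(),h)))
a=cv2.resize(d['image'][150:340,190:370],None,fx=3,fy=3); cv2.imwrite('pics/c5.png',a[:,:,::-1])
```

```text
[ 0.55511706 -0.04828894  0.09212499] [ 2.93385409  2.87636089 -0.37750101] [ 0.59286604 -0.48107734 -0.00812952]
[(np.float64(-42.0), np.int64(0)), (np.float64(-40.0), np.int64(0)), (np.float64(-38.0), np.int64(1)), (np.float64(-36.0), np.int64(0)), (np.float64(-34.0), np.int64(0)), (np.float64(-32.0), np.int64(0)), (np.float64(-30.0), np.int64(95)), (np.float64(-28.0), np.int64(116)), (np.float64(-26.0), np.int64(565)), (np.float64(-24.0), np.int64(64)), (np.float64(-22.0), np.int64(47)), (np.float64(-20.0), np.int64(66)), (np.float64(-18.0), np.int64(52)), (np.float64(-16.0), np.int64(85)), (np.float64(-14.0), np.int64(128)), (np.float64(-12.0), np.int64(135)), (np.float64(-10.0), np.int64(157)), (np.float64(-8.0), np.int64(156)), (np.float64(-6.0), np.int64(167)), (np.float64(-4.0), np.int64(274)), (np.float64(-2.0), np.int64(2398)), (np.float64(0.0), np.int64(639)), (np.float64(2.0), np.int64(29)), (np.float64(4.0), np.int64(19))]
```

View pics/c5.png

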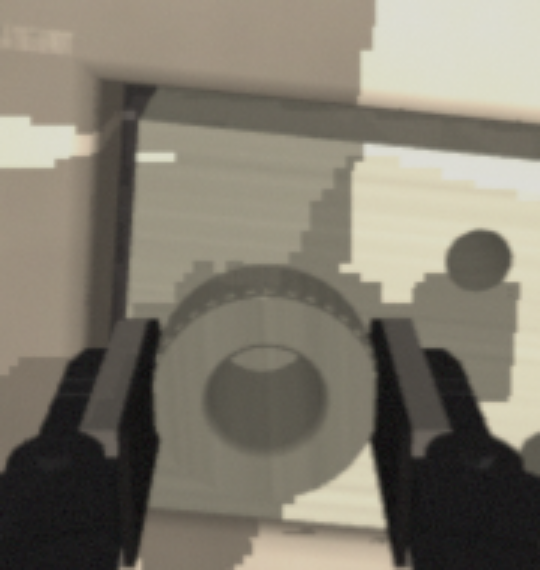

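The crop shows the sleeve upright in the well, its head about 10 mm above the block. I'll press on with a slight lateral relief.

drive_tool([
  [-0.0004, 0.0004, 0.001, 0, 0, 0, -1],
  [0, 0, 0.001, 0, 0, 0, -1],
  [0, 0, 0.001, 0, 0, 0, -1],
  [0, 0, 0, 0, 0, 0, -1],
])

```text
t: 8.85
tcp_pos: [0.5554, -0.0482, 0.089]
tool_rot: [-0.0, 1.0, -0.0, -0.0]
force: [2.6, 1.0, 0.4]
finger_gap: 0.421
gripper_force: 60.5
```

drive_tool([
  [0, 0, 0.001, 0, 0, 0, -1],
  [0, 0, 0.001, 0, 0, 0, -1],
  [0, 0, 0.001, 0, 0, 0, -1],
  [0, 0, 0, 0, 0, 0, -1],
])

```text
t: 9.25
tcp_pos: [0.5555, -0.0482, 0.086]
tool_rot: [-0.0, 1.0, -0.0, 0.0]
force: [3.2, 0.7, 0.7]
finger_gap: 0.424
gripper_force: 60.5
```

drive_tool([
  [-0.0003, 0, 0.001, 0, 0, 0, -1],
  [0, 0, 0.001, 0, 0, 0, -1],
  [0, 0, 0.001, 0, 0, 0, -1],
  [0, 0, 0, 0, 0, 0, -1],
])

```text
t: 9.65
tcp_pos: [0.5554, -0.0482, 0.0828]
tool_rot: [-0.0, 1.0, -0.0, -0.0]
force: [1.7, -0.4, -1.7]
finger_gap: 0.42
gripper_force: 60.4
```

drive_tool([
  [0, 0, 0.001, 0, 0, 0, -1],
  [0, 0, 0, 0, 0, 0, -1],
])

```text
t: 9.85
tcp_pos: [0.5555, -0.0482, 0.0819]
tool_rot: [-0.0, 1.0, -0.0, -0.0]
force: [1.8, -0.5, -1.3]
finger_gap: 0.419
gripper_force: 60.4
```

drive_tool([
  [0, 0, 0.001, 0, 0, 0, -1],
  [0, 0, 0, 0, 0, 0, -1],
])

```text
t: 10.05
tcp_pos: [0.5556, -0.0482, 0.0816]
tool_rot: [-0.0, 1.0, -0.0, -0.0]
force: [-0.7, 0.1, 3.0]
finger_gap: 0.421
gripper_force: 60.8
```

drive_tool([
  [0, 0, 0.001, 0, 0, 0, -1],
  [0, 0, 0, 0, 0, 0, -1],
])

```text
t: 10.25
tcp_pos: [0.5556, -0.0482, 0.0815]
tool_rot: [-0.0, 1.0, -0.0, 0.0]
force: [-0.4, -0.4, 9.2]
finger_gap: 0.422
gripper_force: 61.4
```

drive_tool([
  [0, 0, 0.001, 0, 0, 0, -1],
  [0, 0, 0, 0, 0, 0, -1],
])

```text
t: 10.45
tcp_pos: [0.5556, -0.0482, 0.0814]
tool_rot: [-0.0, 1.0, -0.0, 0.0]
force: [-1.8, 0.3, 16.1]
finger_gap: 0.424
gripper_force: 62.0
```

Run:
```python
from well import *
d=snap('wrist','w6'); s=d['s']; print(s['tcp_pos'],s['force'],s['ft_torque']); P=cloud(d);T=s['tcp_pos']
r=np.hypot(P[...,0]-T[0],P[...,1]-T[1])
g=(r<.018)&(abs(P[...,2]-T[2])<.005); b=(r<.04)&(r>.024)&(abs(P[...,2]-.066)<.004)&(P[...,0]<T[0]-.015)
print('top',np.median(P[g][:,2]),'block',np.median(P[b][:,2]),g.sum(),b.sum())
A=np.c_[P[g][:,:2]-T[:2],np.ones(g.sum())]; print('slope',np.linalg.lstsq(A,P[g][:,2],rcond=None)[0])
```

```text
[ 0.55564359 -0.04820869  0.08136896] [-1.77460322  0.32850619 16.06131821] [ 0.24919841  0.33667411 -0.0018596 ]
top 0.0809070452315496 block 0.0669745133619214 2971 3621
slope [-0.00855187 -0.01163783  0.0807773 ]
```

The head top is 13.9 mm above the block and the sleeve holds rigidly at 16 N, so it is home. I'll unload, release and rise.

drive_tool([
  [0, 0, -0.0025, 0, 0, 0, -1],
  [0, 0, 0, 0, 0, 0, -1],
  [0, 0, 0, 0, 0, 0, 0.3],
  [0, 0, 0, 0, 0, 0, 0.3],
  [0, 0, 0, 0, 0, 0, 0.3],
  [0, 0, -0.02, 0, 0, 0, 0.3],
  [0, 0, -0.04, 0, 0, 0, 0.3],
  [0, 0, -0.04, 0, 0, 0, 0.3],
  [0, 0, 0, 0, 0, 0, 0.3],
  [0, 0, 0, 0, 0, 0, 0.3],
])

```text
t: 11.5
tcp_pos: [0.5558, -0.0481, 0.1825]
tool_rot: [-0.0, 1.0, -0.0, 0.001]
force: [-1.0, -0.5, -0.5]
finger_gap: 0.646
gripper_force: 0.0
```

```bash
cat > ring.py <<'E'
from well import *
def ring(d,z,c0,R,tol=.006,rad=.03):
    "circle of radius R at height z from the outline of depth points near z"
    P=cloud(d); m=((abs(P[...,2]-z)<tol)&(np.hypot(P[...,0]-c0[0],P[...,1]-c0[1])<rad)).astype(np.uint8)
    c=max(cv2.findContours(m,0,cv2.CHAIN_APPROX_NONE)[0],key=cv2.contourArea)[:,0]
    q=onplane(d,c,z)[:,:2]; (x,y),r=cv2.minEnclosingCircle(q.astype(np.float32))
    return circ(q,R),(x,y,r),np.median(P[m>0][:,2])
E
python3 - <<'E'
from ring import *
d=snap('wrist','w7'); print(d['s']['tcp_pos'],d['s']['finger_gap'])
print(ring(d,.080,(.5563,-.0495),.019)); P=cloud(d)
b=(np.hypot(P[...,0]-.5563,P[...,1]+.0495)<.04)&(abs(P[...,2]-.066)<.004); print(np.median(P[b][:,2]))
E
```

```text
[ 0.55583517 -0.04806194  0.1825418 ] 0.6460673862628656
((array([ 0.55564066, -0.04942452]), np.float64(0.0003523208454667078)), (0.5554899573326111, -0.049181386828422546, 0.01970219425857067), np.float64(0.08081456510651613))
0.06698061075713443
```

The sleeve is seated (80.8 − 67.0 = 13.8 mm). On to the vial.

drive_tool([
  [0.0136, -0.0353, -0.0025, 0, 0, 0, 0.0],
  [0.0136, -0.0353, -0.0025, 0, 0, 0, 0.0],
  [0.0136, -0.0353, -0.0025, 0, 0, 0, 0.0],
  [0.0136, -0.0353, -0.0025, 0, 0, 0, 0.0],
  [0.0136, -0.0353, -0.0025, 0, 0, 0, 0.0],
  [0.0136, -0.0353, -0.0025, 0, 0, 0, 0.0],
  [0.0136, -0.0353, -0.0025, 0, 0, 0, 0.0],
  [0, 0, 0, 0, 0, 0, 0.0],
  [0, 0, 0, 0, 0, 0, 0.0],
])

```text
t: 12.45
tcp_pos: [0.4594, -0.295, 0.1975]
tool_rot: [0.001, 1.0, 0.002, -0.001]
force: [1.1, 0.7, -0.1]
finger_gap: 0.496
gripper_force: 0.0
```

Run:
```python
from ring import *
d=snap('wrist','w8'); s=d['s']; T=s['tcp_pos']; print(T,s['finger_gap'],s['force'])
print(ring(d,.045,(.4604,-.2955),.0088,.006,.015)); P=cloud(d)
F=P[240:330,185:375].reshape(-1,3); F=F[(F[:,2]>.1)&(F[:,2]<.25)]
for sg in(-1,1):
    G=F[(F[:,1]-T[1])*sg>0]; print(np.percentile(G[:,2],[1,3])-T[2],np.percentile(G[:,1]-T[1],[1,50,99]))
```

```text
[ 0.45937961 -0.29500645  0.19753777] 0.4958219646599814 [ 1.0539233   0.68289643 -0.05498695]
((array([ 0.46000956, -0.2989111 ]), np.float64(0.0005617968198494767)), (0.4596443772315979, -0.29946646094322205, 0.009297866374254227), np.float64(0.04582786743485312))
[-0.00861673 -0.00553306] [-0.03522585 -0.02543833 -0.02162396]
[-0.00834421 -0.00520484] [0.02008673 0.02408863 0.03395351]
```

View pics/w8.png

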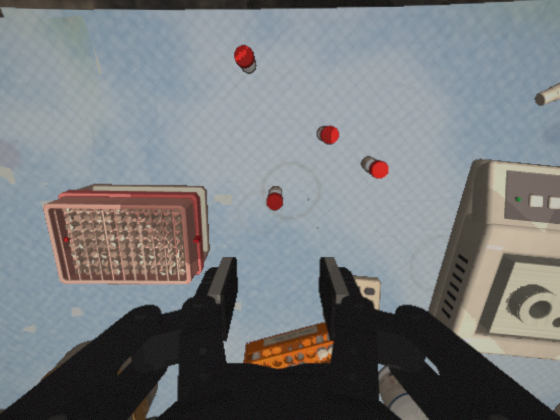

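View w8: the target vial's cap is at (275,200), inside the faint ring and clear of the others. I'll descend to the cap now.

drive_tool([
  [-0.0006, -0.002, 0.04, 0, 0, 0, 0.0],
  [0, 0, 0.04, 0, 0, 0, 0.0],
  [0, 0, 0.035, 0, 0, 0, 0.0],
  [0, 0, 0.02, 0, 0, 0, 0.0],
  [0, 0, 0.01, 0, 0, 0, 0.0],
  [0, 0, 0.005, 0, 0, 0, 0.0],
  [0, 0, 0.004, 0, 0, 0, 0.0],
  [0, 0, 0, 0, 0, 0, 0.0],
  [0, 0, 0, 0, 0, 0, 0.0],
], newtons=25)

```text
t: 13.4
tcp_pos: [0.4617, -0.2975, 0.0462]
tool_rot: [-0.0, 1.0, -0.001, 0.001]
force: [-0.2, -0.2, -0.6]
finger_gap: 0.502
gripper_force: 0.0
```

drive_tool([
  [0, 0, 0, 0, 0, 0, -0.3],
  [0, 0, 0, 0, 0, 0, -0.3],
  [0, 0, 0, 0, 0, 0, -0.45],
  [0, 0, 0, 0, 0, 0, -0.55],
  [0, 0, 0, 0, 0, 0, -0.6],
  [0, 0, 0, 0, 0, 0, -0.8],
  [0, 0, 0, 0, 0, 0, -1],
  [0, 0, 0, 0, 0, 0, -1],
  [0, 0, 0, 0, 0, 0, -1],
])

```text
t: 14.3
tcp_pos: [0.4613, -0.2973, 0.0455]
tool_rot: [-0.0, 1.0, -0.0, 0.0]
force: [0.2, 0.7, 3.0]
finger_gap: 0.188
gripper_force: 24.4
```

Run:
```python
from ring import *
d=snap('wrist','w9'); s=d['s']; T=s['tcp_pos']; print(T,s['finger_gap'],s['gripper_force'],s['force']); P=cloud(d)
print(ring(d,.045,T,.0088,.005,.012))
F=P[200:330,185:375].reshape(-1,3)
F=F[(abs(F[:,0]-T[0])<.013)&(F[:,2]>.01)&(F[:,2]<.08)]
for sg in(-1,1):
    G=F[((F[:,1]-T[1])*sg>.0105)&((F[:,1]-T[1])*sg<.02)]; print(np.percentile(G[:,2],[0,1,3,5])-T[2])
cv2.imwrite('pics/c9.png',cv2.resize(d['image'][180:350,190:370],None,fx=3,fy=3)[:,:,::-1])
```

```text
[ 0.46133832 -0.29733707  0.04550107] 0.18813107062535872 24.370374977588654 [0.15318708 0.71570647 3.04268106]
((array([ 0.45991944, -0.29805344]), np.float64(0.0022810076212784044)), (0.4625537097454071, -0.29708510637283325, 0.013459363952279091), np.float64(0.04581423877841545))
[-0.01024406 -0.00850436 -0.00654324 -0.0052656 ]
[-0.01050376 -0.00855867 -0.00611006 -0.00479159]
```

View pics/c9.png

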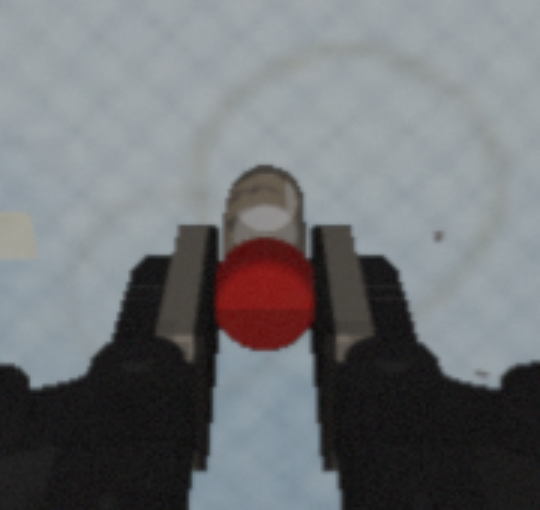

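```bash
cat >> ring.py <<'E'
def redcap(d,z):
    h=cv2.cvtColor(d['image'],cv2.COLOR_RGB2HSV); T=d['s']['tcp_pos']; P=cloud(d)
    m=(((h[...,0]<8)|(h[...,0]>172))&(h[...,1]>120)&(abs(P[...,2]-z)<.004)&(np.hypot(P[...,0]-T[0],P[...,1]-T[1])<.02)).astype(np.uint8)
    c=max(cv2.findContours(m,0,cv2.CHAIN_APPROX_NONE)[0],key=cv2.contourArea)[:,0]
    q=onplane(d,c,z)[:,:2]; return circ(q,.0088),q.min(0)-T[:2],q.max(0)-T[:2],np.median(P[m>0][:,2])-T[2]
E
python3 - <<'E'
from ring import *
d=pickle.load(open('pics/w9.pkl','rb')); print(redcap(d,.045),d['s']['tcp_pos'])
d=pickle.load(open('pics/w6.pkl','rb')); T=d['s']['tcp_pos'];print(ring(d,.0805,T,.019,.003,.024),T)
E
```

```text
((array([ 0.45939267, -0.29810243]), np.float64(0.00039157234317954074)), array([-0.01141442, -0.00896236]), array([0.00672787, 0.00728486]), np.float64(0.00033791803991119196)) [ 0.46133832 -0.29733707  0.04550107]
((array([ 0.55524996, -0.04902128]), np.float64(0.0015143205880186117)), (0.5539993643760681, -0.0482172816991806, 0.023397168144583702), np.float64(0.08088941737883387)) [ 0.55564359 -0.04820869  0.08136896]
```

drive_tool([
  [0, 0, -0.01, 0, 0, 0, -1],
  [0, 0, -0.03, 0, 0, 0, -1],
  [0, 0, -0.04, 0, 0, 0, -1],
  [0, 0, -0.04, 0, 0, 0, -1],
  [0, 0, -0.02, 0, 0, 0, -1],
  [0, 0, 0, 0, 0, 0, -1],
])

```text
t: 14.95
tcp_pos: [0.4627, -0.2985, 0.189]
tool_rot: [-0.0, 1.0, -0.003, 0.003]
force: [-0.7, -0.5, -0.9]
finger_gap: 0.185
gripper_force: 24.4
```

drive_tool([
  [-0.0138, 0.0356, 0, 0, 0, 0, -1],
  [-0.0138, 0.0356, 0, 0, 0, 0, -1],
  [-0.0138, 0.0356, 0, 0, 0, 0, -1],
  [-0.0138, 0.0356, 0, 0, 0, 0, -1],
  [-0.0138, 0.0356, 0, 0, 0, 0, -1],
  [-0.0138, 0.0356, 0, 0, 0, 0, -1],
  [-0.0135, 0.0352, 0, 0, 0, 0, -1],
  [0, 0, 0.02, 0, 0, 0, -1],
  [0, 0, 0.02, 0, 0, 0, -1],
  [0, 0, 0, 0, 0, 0, -1],
])

```text
t: 15.95
tcp_pos: [0.5545, -0.047, 0.1418]
tool_rot: [-0.001, 1.0, 0.001, -0.004]
force: [-0.6, 1.7, -0.2]
finger_gap: 0.187
gripper_force: 24.5
```

drive_tool([
  [0, 0, 0, 0, 0, 0, -1],
  [0, 0, 0, 0, 0, 0, -1],
  [0, 0, 0, 0, 0, 0, -1],
])

```text
t: 16.25
tcp_pos: [0.5579, -0.0489, 0.1461]
tool_rot: [0.0, 1.0, -0.0, 0.001]
force: [0.0, 0.2, -0.1]
finger_gap: 0.188
gripper_force: 24.5
```

Run:
```python
from ring import *
d=snap('wrist','w10'); s=d['s']; T=s['tcp_pos']; print(T,s['finger_gap'],s['force'],redcap(d,T[2]-.0005))
P=cloud(d); m=((abs(P[...,2]-.0807)<.003)&(np.hypot(P[...,0]-.5555,P[...,1]+.0493)<.021)).astype(np.uint8)
c=max(cv2.findContours(m,0,cv2.CHAIN_APPROX_NONE)[0],key=cv2.contourArea)[:,0]; q=onplane(d,c,.08)[:,:2]
k=np.hypot(q[:,0]-.5555,q[:,1]+.0493)>.0165; print('sleeve',circ(q[k],.019),k.sum())
cv2.imwrite('pics/c10.png',cv2.resize(d['image'][150:340,190:370],None,fx=3,fy=3)[:,:,::-1])
```

```text
[ 0.55792631 -0.04886968  0.14612806] 0.18818423372334078 [ 0.04945908  0.19445882 -0.14262959] ((array([ 0.5560172 , -0.04961036]), np.float64(0.00038471996231053876)), array([-0.0108913 , -0.00896357]), array([0.00730303, 0.00727418]), np.float64(0.00031719228994814275))
sleeve (array([ 0.55608855, -0.04941679]), np.float64(0.0005755493019586087)) 133
```

View pics/c10.png

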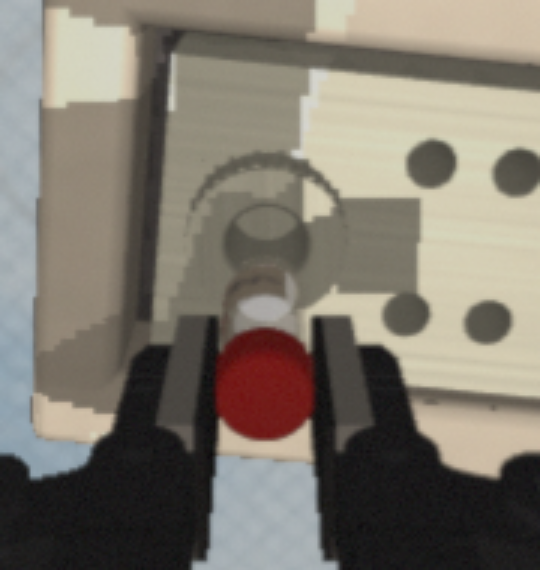

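The cap (0.5560,-0.0496) and the sleeve (0.556,-0.0494) are aligned and the vial is upright. I'll lower it gently.

drive_tool([
  [0, 0.0001, 0.008, 0, 0, 0, -1],
  [0.0001, 0, 0.006, 0, 0, 0, -1],
  [0, 0, 0.004, 0, 0, 0, -1],
  [0, 0, 0.002, 0, 0, 0, -1],
  [0, 0, 0.001, 0, 0, 0, -1],
  [0, 0, 0.001, 0, 0, 0, -1],
  [0, 0, 0, 0, 0, 0, -1],
])

```text
t: 17.0
tcp_pos: [0.5574, -0.0482, 0.1233]
tool_rot: [-0.0, 1.0, -0.0, -0.0]
force: [0.3, 0.0, -0.9]
finger_gap: 0.189
gripper_force: 24.5
```

drive_tool([
  [0, 0, 0.001, 0, 0, 0, -1],
  [0, 0, 0.001, 0, 0, 0, -1],
  [0, 0, 0, 0, 0, 0, -1],
])

```text
t: 17.3
tcp_pos: [0.5573, -0.0482, 0.1213]
tool_rot: [-0.0, 1.0, 0.0, -0.0]
force: [-0.1, 0.1, 0.2]
finger_gap: 0.189
gripper_force: 24.5
```

The vial is about 4 mm into the bore without contact.

drive_tool([
  [0, 0, 0.002, 0, 0, 0, -1],
  [0, 0, 0.002, 0, 0, 0, -1],
  [0, 0, 0.002, 0, 0, 0, -1],
  [0, 0, 0.002, 0, 0, 0, -1],
  [0, 0, 0.002, 0, 0, 0, -1],
  [0, 0, 0, 0, 0, 0, -1],
])

```text
t: 17.9
tcp_pos: [0.5571, -0.0482, 0.1109]
tool_rot: [-0.0, 1.0, 0.0, -0.0]
force: [0.4, -0.6, 0.3]
finger_gap: 0.188
gripper_force: 24.5
```

drive_tool([
  [0, 0, 0.002, 0, 0, 0, -1],
  [0, 0, 0.002, 0, 0, 0, -1],
  [0, 0, 0.002, 0, 0, 0, -1],
  [0, 0, 0.002, 0, 0, 0, -1],
  [0, 0, 0.002, 0, 0, 0, -1],
  [0, 0, 0, 0, 0, 0, -1],
])

```text
t: 18.5
tcp_pos: [0.5571, -0.0482, 0.101]
tool_rot: [-0.0, 1.0, 0.0, -0.0]
force: [0.1, -0.3, 0.2]
finger_gap: 0.19
gripper_force: 24.5
```

drive_tool([
  [0, 0, 0.001, 0, 0, 0, -1],
  [0, 0, 0.001, 0, 0, 0, -1],
  [0, 0, 0, 0, 0, 0, -1],
])

```text
t: 18.8
tcp_pos: [0.5573, -0.0482, 0.0992]
tool_rot: [-0.0, 1.0, 0.0, -0.0]
force: [0.0, -0.3, -0.7]
finger_gap: 0.189
gripper_force: 24.5
```

drive_tool([
  [0, 0, 0.001, 0, 0, 0, -1],
  [0, 0, 0, 0, 0, 0, -1],
])

```text
t: 19.0
tcp_pos: [0.5573, -0.0483, 0.0982]
tool_rot: [-0.0, 1.0, 0.0, -0.0]
force: [-1.0, 0.6, -0.7]
finger_gap: 0.186
gripper_force: 24.5
```

drive_tool([
  [0, 0, 0.0007, 0, 0, 0, -1],
  [0, 0, 0, 0, 0, 0, -1],
])

```text
t: 19.2
tcp_pos: [0.5573, -0.0482, 0.0976]
tool_rot: [-0.0, 1.0, -0.0, 0.0]
force: [0.6, 0.8, 0.0]
finger_gap: 0.186
gripper_force: 24.5
```

drive_tool([
  [0, 0, 0.0005, 0, 0, 0, -1],
  [0, 0, 0, 0, 0, 0, -1],
])

```text
t: 19.4
tcp_pos: [0.5576, -0.0483, 0.0975]
tool_rot: [-0.0, 1.0, -0.0, 0.0]
force: [0.1, 0.4, 3.7]
finger_gap: 0.19
gripper_force: 24.7
```

The vial touches the bottom at the expected height with 3.7 N. I'll release and withdraw.

drive_tool([
  [0, 0, -0.0005, 0, 0, 0, -1],
  [0, 0, 0, 0, 0, 0, -0.55],
  [0, 0, 0, 0, 0, 0, -0.4],
  [0, 0, 0, 0, 0, 0, -0.1],
  [0, 0, 0, 0, 0, 0, -0.1],
  [0, 0, 0, 0, 0, 0, -0.1],
  [0, 0, -0.01, 0, 0, 0, -0.1],
  [0, 0, -0.03, 0, 0, 0, -0.1],
  [0, 0, -0.04, 0, 0, 0, -0.1],
  [0, 0, -0.04, 0, 0, 0, -0.1],
])

```text
t: 20.4
tcp_pos: [0.5569, -0.0482, 0.2192]
tool_rot: [-0.0, 1.0, 0.0, -0.0]
force: [0.1, 0.4, -1.0]
finger_gap: 0.454
gripper_force: 0.0
```

drive_tool([
  [0, 0, 0, 0, 0, 0, 0],
  [0, 0, 0, 0, 0, 0, 0],
  [0, 0, 0, 0, 0, 0, 0],
  [0, 0, 0, 0, 0, 0, 0],
])

```text
t: 20.8
tcp_pos: [0.5563, -0.048, 0.2162]
tool_rot: [-0.0, 1.0, 0.0, -0.002]
force: [0.2, -0.2, 0.4]
finger_gap: 0.501
gripper_force: 0.0
```

Run:
```python
from ring import *
d=snap('wrist','w11'); s=d['s']; T=s['tcp_pos']; print(T,s['finger_gap'],s['force'],s['t'])
print('cap',redcap(d,.097)); print('sleeve',ring(d,.080,(.5555,-.0493),.019,.003,.023))
P=cloud(d); b=(np.hypot(P[...,0]-.5563,P[...,1]+.0495)<.04)&(abs(P[...,2]-.066)<.004); print(np.median(P[b][:,2]))
```

```text
[ 0.55626467 -0.04796948  0.2162328 ] 0.5011543733395113 [ 0.18741186 -0.19577167  0.44723718] 20.8
cap ((array([ 0.55599508, -0.0495838 ]), np.float64(0.0007871555082941441)), array([-0.00904088, -0.00915572]), array([0.00819956, 0.00648687]), np.float64(-0.11828364967074133))
sleeve ((array([ 0.55600492, -0.04949635]), np.float64(0.0005118373418766923)), (0.5558997392654419, -0.04950151965022087, 0.01936219073832035), np.float64(0.08088949157462683))
0.06701171482844898
```

The cap top is at 97.9 mm (97 mm nominal plus the 0.9 mm depth bias) and it sits on the sleeve's axis. The sleeve is still seated, so I'll hand in.

```bash
python3 -c "
from station import manip
print(manip.sign_off())"
```

```text
the job is handed in; nothing more can be done
None
```

The sleeve is home in the large well and the vial stands upright on its bore floor, released, by the last wrist measurements; the job was handed in at about 21 s, though the pushes showed no clear 10–20 N ball resistance and sign-off returned no verdict.

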